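Empty the tilting pan and hold the coating gauge on its marked spot

TASK

Lift the wooden knob to tip the copper pan over on its hinge so that all four steel burnishing slugs fall into the tray, then lower the pan gently (do not drop it) until it sits level on its stand again. Then take the yellow spring-tipped coating gauge out of its oak block and hold it upright with its tip inside the red ring on the pan's floor, pressed lightly so that the spring tip is about halfway in (never hard against its stop). Finish while still holding the gauge there, and leave the burnisher, the bronze horn and the ladle blanks where they are.

Things in the scene. Friction and masses are not known exactly. Their poses are not given: they have to be found in the camera images.
- stand: dark steel stand, fixed, footprint about 170 x 170 mm, carrying the tilting copper pan. Origin on the bench under the pan's centre; z up. The pan's hinge is a pin parallel to the stand's x axis at y = +85 mm, z = 92 mm (the side of the tray). A 160 mm wide, 86 mm high plate stands under the hinge.
- pan (a joint): tilt of the copper pan (0.35 kg), rad: 0 = level, resting on the stand; grows as the knob side lifts and it tips over towards the tray; stop at 2.1. Light hinge friction: it falls back unless held, and falls on beyond about 1.4. Rim 156 mm across, at z = 90 mm when level; flat floor 88 mm across at z = 60 mm; walls flare at 49 degrees from level: the slugs slide out by 1.6 to 1.95 rad.
- pan_knob (a point): centre of the wooden roller knob (26 mm diameter, 28 mm long along the stand's x axis, flat ends) on a short 10 mm rod, 42 mm clear of the rim, oppopoint the tray; 205 mm from the hinge pin, at its height: stand frame (0, -120, 92) mm when level. Pinch its ends from above, fingers closing along the stand's x axis; it can pivot between the pads as it is led round the hinge.
- mark (a point): centre of the red ring (20 mm outside, 13 mm inside diameter) painted on the pan's inner floor; level pan: stand frame (16, -12, 60) mm. Hidden under the slugs at the start.
- tray: fixed open steel tray, 230 x 200 x 50 mm high, 6 mm walls, beside the stand on its +y side, right below the hinge, turned with the stand. Origin at the centre of its underside.
- slug0: steel burnishing slug, a cylinder of 22 mm diameter and 24 mm length with rounded edges, 60 g; origin at its centre; starts standing in the pan
- slug1: steel burnishing slug, a cylinder of 22 mm diameter and 24 mm length with rounded edges, 60 g; origin at its centre; starts standing in the pan
- slug2: steel burnishing slug, a cylinder of 22 mm diameter and 24 mm length with rounded edges, 60 g; origin at its centre; starts standing in the pan
- slug3: steel burnishing slug, a cylinder of 22 mm diameter and 24 mm length with rounded edges, 60 g; origin at its centre; starts standing in the pan
- gauge: loose coating gauge, 0.2 kg, upright in a 29 mm through hole in one of two like oak blocks (70 x 70 x 80 mm high). Origin on its axis at the underside of its yellow flange (40 mm diameter, 6 mm thick), which rests on the block 80 mm above the bench; z up its axis. Yellow round grip, 24 mm diameter, to 76 mm above the origin; black 24 mm barrel to 55 mm below it, then the 8 mm spring tip
- gauge_tip (a point): round end of the gauge's steel spring tip, 75 mm below the gauge's origin on its axis while the spring is out
- plunger (a joint): how far the gauge's spring tip is pushed in, m: 0 = out, 0.012 = at its stop. Pushing it takes 1 N at the start, plus 0.5 N per mm (4 N halfway).
- burnisher: bystander: polished steel burnishing stone-holder with a reddish stone below, standing in the other oak block; all steel-coloured, 38 mm flange, 70 mm tall above the block; origin at its flange's underside
- horn_insert: bystander: cast bronze anvil horn, 45 x 45 x 50 mm block with a 97 mm horn along its x; origin under the block
- ladle0: bystander: copper ladle blank, bowl 84 mm across, 18 mm high, flat handle 160 mm along -x; origin under the bowl
- ladle1: bystander: second copper ladle blank, the same
Things that resemble listed ones, but are neither listed nor needed, are in the scene too. Leave any green or turquoise look-alike of the gauge alone.

How it is judged:
On the way, in this order (a step that is already met when the one before it is completed fails the run):
1. all four slugs are in the tray while the pan is tipped over (x of slug0 in the frame of tray between -0.115 and 0.115 m and y of slug0 in the frame of tray between -0.1 and 0.1 m and z of slug0 in the frame of tray between 0 and 0.05 m and x of slug1 in the frame of tray between -0.115 and 0.115 m and y of slug1 in the frame of tray between -0.1 and 0.1 m and z of slug1 in the frame of tray between 0 and 0.05 m and x of slug2 in the frame of tray between -0.115 and 0.115 m and y of slug2 in the frame of tray between -0.1 and 0.1 m and z of slug2 in the frame of tray between 0 and 0.05 m and x of slug3 in the frame of tray between -0.115 and 0.115 m and y of slug3 in the frame of tray between -0.1 and 0.1 m and z of slug3 in the frame of tray between 0 and 0.05 m and value of joint pan above 0.8 rad), for 0.1 s.
2. the pan is level on its stand again (x of slug0 in the frame of tray between -0.115 and 0.115 m and y of slug0 in the frame of tray between -0.1 and 0.1 m and z of slug0 in the frame of tray between 0 and 0.05 m and x of slug1 in the frame of tray between -0.115 and 0.115 m and y of slug1 in the frame of tray between -0.1 and 0.1 m and z of slug1 in the frame of tray between 0 and 0.05 m and x of slug2 in the frame of tray between -0.115 and 0.115 m and y of slug2 in the frame of tray between -0.1 and 0.1 m and z of slug2 in the frame of tray between 0 and 0.05 m and x of slug3 in the frame of tray between -0.115 and 0.115 m and y of slug3 in the frame of tray between -0.1 and 0.1 m and z of slug3 in the frame of tray between 0 and 0.05 m and value of joint pan below 0.05 rad), for 0.2 s.
At the end, for the whole second after the job is handed in: All four slugs lie in the tray; the pan is level (tilt under 0.05 rad); the robot holds the gauge upright (within 8 degrees) with its tip within 9 mm of the red ring's centre, the spring tip pushed in 2 to 10.5 mm of its 12 mm, contact force 1 to 9 N, still (all of step 2 and horizontal distance between gauge_tip and mark below 0.009 m and angle between gauge's own z axis and vertical below 0.14 rad and value of joint plunger between 0.002 and 0.0105 m and contact force between gauge and stand between 1 and 9 N and contact force between the fingers and gauge above 2 N and linear speed of gauge below 0.02 m/s); the arm keeps its last pose, push and grip.
It fails at once if the gauge is pressed hard on the pan (over 20 N) (contact force between gauge and stand above 20 N).
It fails at once if the pan is dropped back (faster than 3.5 rad/s) (velocity of joint pan below -3.5 rad/s).
It fails at once if the burnisher, the bronze horn or a ladle blank is moved more than 40 mm (distance of any of horn_insert, ladle0, ladle1, burnisher from where it was at the start of the episode above 0.04 m).
It also fails if it takes over 61 s, if anything falls off the work surface, if the arm or the gripper's body presses on something with over 40 N, if the wrist force passes 120 N, or if a joint passes its speed limit or range.

ROBOT

A 6-joint arm with a two-finger parallel gripper is mounted at the origin on the work surface. World frame = base frame: x ahead of the robot, y to its left, z up, the work surface at z = 0. Lengths are in m, angles in rad, forces in N, time in s.
With the tool pointing down it reaches from about 0.425 to 0.95 m from the base axis. Payload 3.5 kg.
Tool frame: the origin (TCP) lies between the finger pads; the fingertips stand 22 mm ahead of it and the grasp point (between the pads) lies 3 mm ahead of it (ctrl.nose_length is the z of the fingertips in the tool frame, in m); z points along the fingers, y is the line along which they close (so a half turn about z gives the same grasp; the last joint's range is limited). The gripper opens to 85 mm and grips with 20 to 120 N. Pads are 22 mm wide; open, the fingers measure 114 mm over their backs; the gripper's body (76 mm by 85 mm) begins 54 mm behind the grasp point. The pads swing forward as they close: fully open they stand 13 mm farther back than shut.
Start: joints at [1.077, 0.286, 1.577, -0, 1.279, -0.15], TCP at [0.227, 0.635, 0.253] pointing down, gripper open.
Joint ranges: [-2.77, 2.77], [-0.9, 2.22], [0.21, 2.48], [-1.53, 4.67], [0.24, 2.81], [-2.84, 2.84]. Speed limits (rad/s): [2.79, 2.79, 3.14, 3.14, 3.14, 3.14].

INTERFACE

Orientations are given as a unit quaternion [x, y, z, w].
In Python, from plant import ctrl gives the robot as it stands. The module is installed in compiled form; this text tells all that it offers.
- The arm moves only by the tool send_rows, never from a script. Its argument "rows" is text: rows parted by semicolons, each of 7 numbers parted by spaces: the turn, a rotation vector about the tool's x, y, z in degrees, then the shift along the tool's x, y, z in mm, then the opening, from -1 (shut) to 1 (fully open). A call has 1 to 8 rows; each row is the pose to reach, as a shift and turn from the pose commanded when the call began, along the tool's axes at that moment; what a row does not reach only later rows make up. A row lasts 1/8 s, in which the tool goes at most 62.5 mm and 10.7 degrees, less where a joint would pass 70% of its speed; a pose out of reach is approached as far as the arm can. A call with a gripper value outside its range is refused whole. The fingers move at their own pace and stop on an object; "grip_force" is the grip in N (left out, the last holds). Time passes only in rows, so rows that repeat a pose let the fingers close. It gives the time, the measured TCP pose, the force, the opening and the grip force at its end, in the units of the state.
- ctrl.get_state(): the state, without advancing time (a new reading comes with each control period).
- ctrl.read_camera(name): name is "scene" or "side" or "wrist"; returns a dict with "color" (480x640x3 uint8, red, green, blue), "fx", "fy", "cx", "cy" (pixels), "extrinsics" (4x4, takes a point from world to camera coordinates). Camera axes: x right, y down, z forward; pixel columns grow to the right and rows downward; lengths in m; the calibration is good to about 2 mm. A picture is of the moment at which its call begins. There is no depth.
- ctrl.sign_off(): hands the job in; it is judged then, once.
Trained networks look in a picture, given as the dict that the camera call returned (one of the last four; its "shot" number tells which), for a name from the list of things; names that differ only in an ending like _2 or _b are one class to them, and where a whole thing is asked for, a point or a joint stands for the part that bears it (a point fixed in the world has none). Each returns a list of dicts, best first, with "p" (0 to 1); they miss things now and then, are a little off and sometimes report something else, mostly with a low value. They report only what shows in the picture. A call takes as long as a camera call. They do not tell look-alikes from the thing itself.
- ctrl.look_for(picture, target): "position" ([x, y, z] in m, in the coordinates of the camera as it stood for that picture, good to about 4 mm: the middle of the surface that is visible of it).
The state is a dict: "time": time; "qpos": joint angles; "dq": joint speeds; "joint_efforts": joint torques, N m; "eef_pos": TCP position; "tcp_rot": TCP orientation; "contact_force": force on the tool from outside, world axes, zero at the start; "wrist_torque": the same for the moment, N m; "opening": opening from 0.0 (shut) to 1.0 (fully open); "finger_force": force on a finger pad.
Only numpy, scipy, OpenCV 4.12 (cv2) and the standard library are available. Lean on these libraries where they do the work, as an engineer would, in place of code of your own. Each camera call takes 0.05 s, during which the arm holds its last target. There are 200 camera calls.

## Working session

There is one attempt and no reset: what is moved stays moved. The work goes in short steps, Python scripts to look and compute and a tool call to move; the robot and the scene stay as the last step left them, time stands still between calls to the robot, and variables do not carry over. Pictures are saved under pics/ and viewed, at most 10 in all, crops included, and the job is handed in when it is done.

Besides the shell and the picture viewer there is one more tool, called after ">>>" as a command line: name --argument value ..., lists and objects as JSON in quotes. send_rows: Moves the arm, as the interface text tells. Its arguments: {"type":"object","properties":{"rows":{"type":"string"},"grip_force":{"type":"number"}},"required":["rows"]}

```bash
mkdir -p pics; cat > h.py <<'E'
import numpy as np, cv2
from plant import ctrl
from scipy.spatial.transform import Rotation as R
def look(cam,names,save=None):
    d=ctrl.read_camera(cam); E=np.array(d["extrinsics"])
    if save: cv2.imwrite(f"pics/{save}.png",d["color"][:,:,::-1])
    for n in names:
        for r in ctrl.look_for(d,n)[:4]:
            p=np.array(r["position"]); w=np.linalg.inv(E)@np.append(p,1)
            print(cam,n,round(r["p"],2),np.round(w[:3],4),"px",int(d["fx"]*p[0]/p[2]+d["cx"]),int(d["fy"]*p[1]/p[2]+d["cy"]))
    return d
def ray(d,u,v,z):
    E=np.linalg.inv(np.array(d["extrinsics"])); c=E[:3,3]
    r=E[:3,:3]@np.array([(u-d["cx"])/d["fx"],(v-d["cy"])/d["fy"],1]); return c+r*(z-c[2])/r[2]
def proj(d,w):
    p=np.array(d["extrinsics"])@np.append(w,1); return d["fx"]*p[0]/p[2]+d["cx"],d["fy"]*p[1]/p[2]+d["cy"]
def st():
    s=ctrl.get_state(); print("t",s["time"],"pos",np.round(s["eef_pos"],4),"F",np.round(s["contact_force"],1),"op",round(s["opening"],3),"ff",s["finger_force"],"q",np.round(s["qpos"],3))
    print(np.round(R.from_quat(s["tcp_rot"]).as_matrix(),3).tolist()); return s
E
python3 - <<'E'
from h import *
st()
N=["stand","pan","pan_knob","tray","slug0","gauge","burnisher","horn_insert","ladle0"]
look("scene",N,"s1");look("side",N,"d1")
E
```

```text
t 0.0 pos [0.2272 0.635  0.2519] F [-0.2 -1.  -0.7] op 1.002 ff 0.0 q [ 1.077  0.287  1.578  0.     1.279 -0.15 ]
[[-0.941, 0.337, -0.001], [0.337, 0.941, -0.002], [0.0, -0.002, -1.0]]
scene stand 0.75 [0.5862 0.0741 0.063 ] px 280 272
scene stand 0.34 [0.3997 0.5723 0.009 ] px 473 417
scene stand 0.29 [0.6046 0.2564 0.0075] px 309 344
scene pan 0.7 [0.5722 0.0421 0.0757] px 279 258
scene pan_knob 0.9 [0.5717 0.0452 0.0739] px 280 259
scene tray 0.66 [0.562  0.0546 0.0823] px 285 258
scene tray 0.55 [0.5978 0.0912 0.0801] px 278 273
scene slug0 0.61 [0.5628 0.0542 0.0815] px 285 258
scene slug0 0.58 [0.5981 0.054  0.0772] px 272 264
scene slug0 0.48 [0.6012 0.0916 0.0779] px 277 275
scene gauge 0.74 [ 0.433  -0.2198  0.0812] px 282 181
scene gauge 0.69 [ 0.4586 -0.4298  0.0833] px 244 146
scene gauge 0.66 [ 0.448  -0.3187  0.1175] px 262 154
scene gauge 0.19 [0.5694 0.0436 0.0738] px 280 258
scene burnisher 0.62 [ 0.5667 -0.3172  0.1078] px 224 169
scene horn_insert 0.69 [ 0.5619 -0.4636  0.0423] px 209 161
scene ladle0 0.7 [0.29   0.4476 0.0093] px 475 350
scene ladle0 0.63 [0.4004 
[... 208 characters left out ...]
 0.0792] px 352 244
side tray 0.58 [0.5988 0.3356 0.016 ] px 341 223
side slug0 0.53 [0.5582 0.0788 0.082 ] px 348 245
side slug0 0.47 [0.4062 0.5765 0.008 ] px 273 200
side slug0 0.42 [0.5539 0.0413 0.0737] px 350 254
side gauge 0.83 [ 0.4375 -0.3415  0.1133] px 340 342
side gauge 0.64 [ 0.4464 -0.4457  0.0885] px 358 389
side gauge 0.57 [ 0.4237 -0.2413  0.0917] px 323 320
side burnisher 0.89 [ 0.5527 -0.3403  0.1087] px 397 335
side horn_insert 0.95 [ 0.5451 -0.5104  0.0413] px 421 427
side ladle0 0.65 [0.4057 0.5737 0.0097] px 273 200
side ladle0 0.59 [0.2955 0.4485 0.0073] px 245 219
side ladle0 0.52 [ 0.4419 -0.341   0.115 ] px 342 341
side ladle0 0.29 [0.5738 0.088  0.076 ] px 353 244
```

View pics/s1.png

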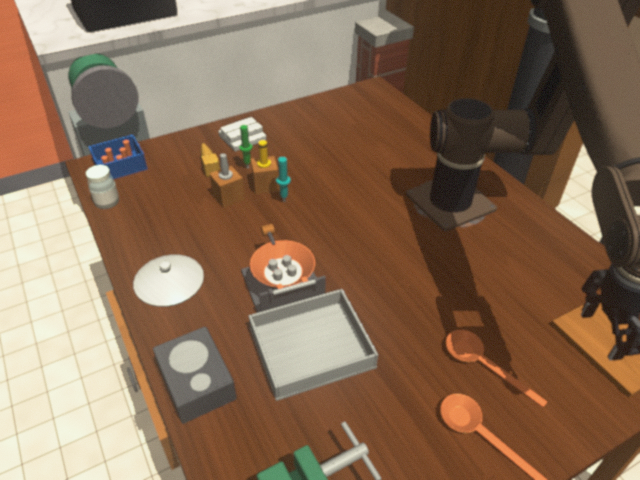

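View pics/d1.png

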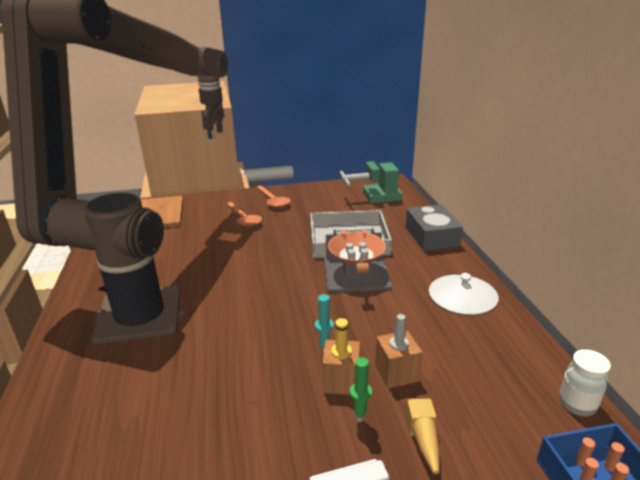

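Scene view: the yellow gauge is at (263,152) in the oak block. The look-alikes are green (245,145) and turquoise (283,178), and the steel burnisher is at (224,165). The pan is at (282,265) with its knob at (268,230), and the tray is at (312,342).

```bash
python3 - <<'E'
from h import *
s=ctrl.read_camera("scene"); d=ctrl.read_camera("side")
def tri(a,b):
    rows=[]
    for D,(u,v) in ((s,a),(d,b)):
        P=np.array([[D["fx"],0,D["cx"]],[0,D["fy"],D["cy"]],[0,0,1]])@np.array(D["extrinsics"])[:3]
        rows+=[u*P[2]-P[0],v*P[2]-P[1]]
    x=np.linalg.svd(np.array(rows))[2][-1]; return x[:3]/x[3]
print("knob",tri((268,230),(362,266)), ray(s,268,230,.092), ray(d,362,266,.092))
print("tray corners z.05 scene",[np.round(ray(s,u,v,.05)[:2],3).tolist() for u,v in((250,329),(341,294),(376,347),(276,386))])
print("gauge top",tri((263,143),(342,323)),ray(s,263,143,.156),ray(d,342,323,.156))
c=d["color"][230:450,270:480]; c2=s["color"][120:340,170:390]
cv2.imwrite("pics/c1.png",cv2.resize(np.hstack([c2,c]),(795,410),interpolation=cv2.INTER_CUBIC)[:,:,::-1])
for n,D in(("s",s),("d",d)): print(n,np.round(np.linalg.inv(np.array(D["extrinsics"]))[:3,3],3))
E
```

```text
knob [ 0.56042686 -0.04723523  0.09202806] [ 0.56013949 -0.04719456  0.092     ] [ 0.56075805 -0.0473401   0.092     ]
tray corners z.05 scene [[0.716, 0.184], [0.487, 0.193], [0.498, 0.358], [0.728, 0.341]]
gauge top [ 0.44166777 -0.32683287  0.14928394] [ 0.44437207 -0.31732248  0.156     ] [ 0.4410049  -0.33566493  0.156     ]
s [0.959 0.92  1.046]
d [ 0.262 -1.079  0.764]
```

View pics/c1.png

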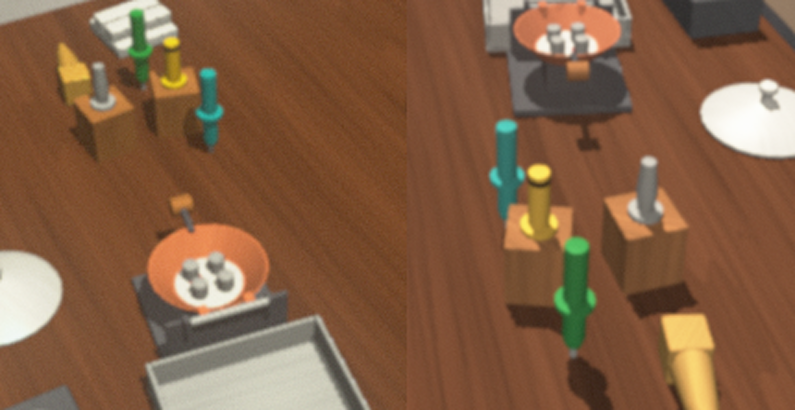

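>>> send_rows --rows "0 0 6 -45 -44 0 1;0 0 12 -90 -88 0 1;0 0 19 -135 -132 0 1;0 0 26 -175 -171 0 1;0 0 33 -215 -210 0 1;0 0 40 -255 -249 0 1;0 0 47 -295 -288 0 1;0 0 54 -335 -327 0 1"

```text
time: 2.1
eef_pos: [0.4332, 0.2131, 0.2538]
tcp_rot: [0.601, 0.799, 0.001, 0.0]
contact_force: [0.3, 0.6, -0.1]
opening: 0.998
finger_force: 0.0
```

```bash
python3 - <<'E'
from h import *
s=st()
M=R.from_quat(s["tcp_rot"]).as_matrix()
print(M.T@(np.array([.56,-.06,.26])-s["eef_pos"])*1000, "yaw",np.degrees(np.arctan2(M[1,1],M[0,1])))
E
```

```text
t 2.1 pos [0.4332 0.2131 0.2538] F [ 0.3  0.6 -0.1] op 0.998 ff 0.0 q [ 0.247 -0.15   2.036  0.     1.254 -0.034]
[[-0.277, 0.961, 0.001], [0.961, 0.277, 0.0], [0.0, 0.001, -1.0]]
[-297.50458517   46.18700547   -6.18475038] yaw 16.078837214623334
```

>>> send_rows --rows "0 0 4 -60 9 0 1;0 0 8 -120 18 0 1;0 0 13 -180 28 0 1;0 0 17 -240 37 0 1;0 0 19.5 -285 45 0 1;0 0 19.5 -297 46 0 1;0 0 19.5 -297 46 0 1"

```text
time: 2.98
eef_pos: [0.5601, -0.0576, 0.2532]
tcp_rot: [0.727, 0.687, -0.0, -0.0]
contact_force: [1.0, -0.2, 0.3]
opening: 0.997
finger_force: 0.0
```

```bash
python3 - <<'E'
from h import *
st()
look("wrist",["pan_knob","pan","slug0","stand"],"w1")
E
```

```text
t 2.975 pos [ 0.5601 -0.0576  0.2532] F [ 1.  -0.2  0.3] op 0.997 ff 0.0 q [-0.283  0.041  1.855  0.     1.246 -0.226]
[[0.056, 0.998, -0.001], [0.998, -0.056, 0.001], [0.001, -0.001, -1.0]]
wrist pan_knob 0.59 [0.5698 0.0438 0.0709] px 325 79
wrist pan_knob 0.26 [0.5941 0.048  0.0866] px 361 68
wrist pan 0.91 [0.5746 0.0452 0.0745] px 332 76
wrist pan 0.31 [0.5745 0.0369 0.0729] px 332 89
wrist slug0 0.74 [0.565  0.0845 0.0808] px 315 12
wrist slug0 0.72 [0.596  0.0489 0.0853] px 364 67
wrist slug0 0.69 [0.5521 0.0511 0.0845] px 299 68
wrist slug0 0.56 [0.5985 0.0839 0.0852] px 366 8
wrist stand 0.71 [0.5724 0.0383 0.0674] px 329 88
```

View pics/w1.png

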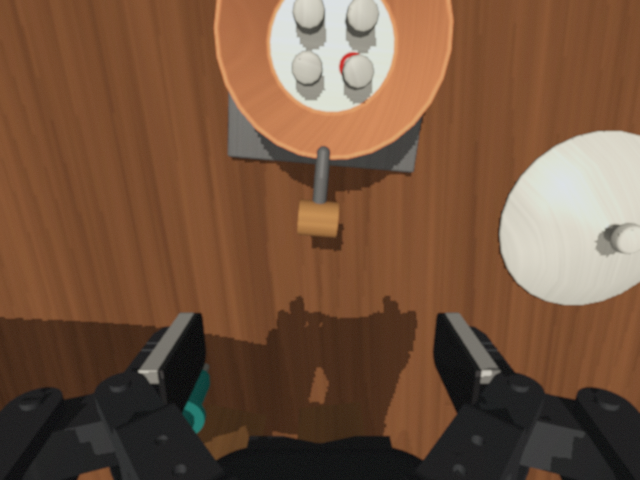

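```bash
python3 - <<'E'
from h import *
d=ctrl.read_camera("wrist"); im=d["color"]
ang=lambda a,b:np.degrees(np.arctan2(*(b-a)[1::-1]))
a,b=ray(d,230,157,.01),ray(d,413,172,.01); print("front edge",a,b,ang(a,b))
h=cv2.cvtColor(im,cv2.COLOR_RGB2HSV)
m=((h[...,0]<18)&(h[...,1]>170)&(h[...,2]>140)).astype(np.uint8)
n,l,s,c=cv2.connectedComponentsWithStats(m)
for i in range(1,n):
    if s[i,4]>150: 
        p=ray(d,*c[i],.1); print(s[i],c[i],p)
        if s[i,4]<3000: print(cv2.minAreaRect(np.argwhere(l==i)[:,::-1].astype(np.float32)))
k=ray(d,318,215,.098);r=ray(d,323,152,.09);print(k,r,ang(k,r))
# rim ellipse via contour of copper at z=.09
i=1+np.argmax(s[1:,4]); cs=max(cv2.findContours((l==i).astype(np.uint8),0,2)[0],key=len)[:,0]
P=np.array([ray(d,u,v,.09)[:2] for u,v in cs if v>3 and v<155])
A=np.c_[2*P,np.ones(len(P))]; o=np.linalg.lstsq(A,(P**2).sum(1),rcond=None)[0]; print("rim c",o[:2],np.sqrt(o[2]+o[:2]@o[:2]))
E
```

```text
front edge [ 0.48087922 -0.01011729  0.01      ] [ 0.64721783 -0.03247372  0.01      ] -7.654858953483558
[ 0.55918772 -0.04698298  0.098     ] [ 0.56504411 -0.00343736  0.09      ] 82.34033042464588
rim c [0.58703639 0.05028771] 0.006972595527857442
```

```bash
python3 - <<'E'
from h import *
s=st()
d=ctrl.read_camera("wrist"); k=ray(d,318.5,219,.092); print(k)
M=R.from_quat(s["tcp_rot"]).as_matrix()
print(M.T@(np.array([.5597,-.0478,.093])-s["eef_pos"])*1000, "yaw",np.degrees(np.arctan2(M[1,1],M[0,1])))
E
```

```text
t 3.275 pos [ 0.5599 -0.0562  0.2535] F [0.2 0.7 0.5] op 0.999 ff 0.0 q [-0.28   0.04   1.856  0.     1.246 -0.226]
[[0.054, 0.999, 0.0], [0.999, -0.054, 0.0], [0.0, 0.0, -1.0]]
[ 0.55939464 -0.05166218  0.092     ]
[  8.37591581  -0.65320531 160.49401464] yaw -3.094379993486006
```

>>> send_rows --rows "0 0 2 3 -1 50 0.3;0 0 4.5 6 -1 90 0.3;0 0 4.5 6 -1 115 0.3;0 0 4.5 6 -1 135 0.3;0 0 4.5 6 -1 152 0.3;0 0 4.5 6 -1 160 0.3;0 0 4.5 6 -1 160 0.3;0 0 4.5 6 -1 160 0.3" --grip_force 30

```text
time: 4.32
eef_pos: [0.5602, -0.0515, 0.0943]
tcp_rot: [0.753, 0.658, 0.0, 0.001]
contact_force: [0.3, -0.5, 0.9]
opening: 0.65
finger_force: 0.0
```

```bash
python3 - <<'E'
from h import *
st()
d=ctrl.read_camera("wrist"); cv2.imwrite("pics/w2.png",d["color"][:,:,::-1])
E
```

```text
t 4.325 pos [ 0.5602 -0.0515  0.0943] F [ 0.3 -0.5  0.9] op 0.65 ff 0.0 q [-0.272  0.227  1.966 -0.     0.947 -0.138]
[[0.134, 0.991, 0.002], [0.991, -0.134, -0.0], [-0.0, 0.002, -1.0]]
```

View pics/w2.png

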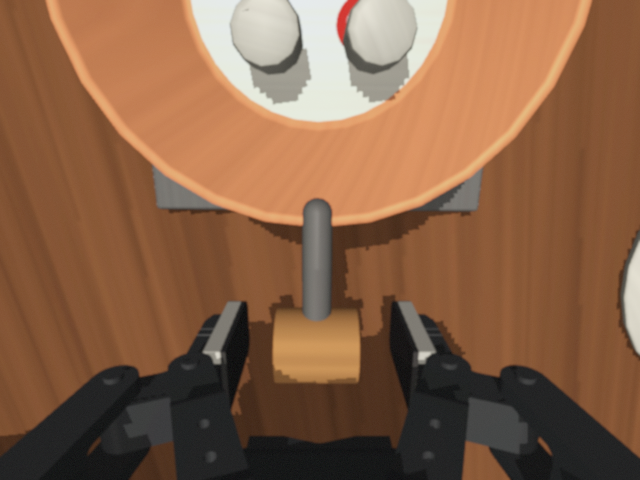

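The knob is centred between the pads at (317,345) and square to them, so I'll close.

>>> send_rows --rows "0 0 0 0 0 0 -1;0 0 0 0 0 0 -1;0 0 0 0 0 0 -1;0 0 0 0 0 0 -1" --grip_force 40

```text
time: 4.88
eef_pos: [0.5592, -0.0514, 0.0941]
tcp_rot: [0.753, 0.658, -0.0, -0.0]
contact_force: [-4.5, 0.4, 6.1]
opening: 0.318
finger_force: 40.5
```

>>> send_rows --rows "0 0 0 0.4 0 -12.3 -1;0 0 0 2.3 0 -30.6 -1;0 0 0 6.4 0 -50.7 -1;0 0 0 12.4 0 -70.3 -1;0 0 0 20.4 0 -89.2 -1;0 0 0 30.2 0 -107.1 -1;0 0 0 41.8 0 -124.1 -1;0 0 0 55 0 -139.7 -1"

```text
time: 5.88
eef_pos: [0.567, 0.0038, 0.2341]
tcp_rot: [0.753, 0.658, -0.0, 0.0]
contact_force: [3.2, 0.8, -6.5]
opening: 0.32
finger_force: 39.9
```

>>> send_rows --rows "0 0 0 14.7 0 -14.3 -1;0 0 0 30.8 0 -27 -1;0 0 0 48 0 -38.1 -1;0 0 0 66.3 0 -47.4 -1;0 0 0 85.4 0 -54.8 -1;0 0 0 105.1 0 -60.3 -1;0 0 0 125.3 0 -63.8 -1;0 0 0 139.6 0 -65 -1"

```text
time: 6.88
eef_pos: [0.5868, 0.1424, 0.2993]
tcp_rot: [0.753, 0.658, 0.001, 0.002]
contact_force: [6.7, -4.2, -3.6]
opening: 0.32
finger_force: 40.0
```

>>> send_rows --rows "0 0 0 12.3 0 -0.3 -1;0 0 0 26.6 0 0.3 -1;0 0 0 40.9 0 2 -1;0 0 0 55 0 4.6 -1;0 0 0 68.9 0 8.2 -1;0 0 0 82.5 0 12.8 -1;0 0 0 91.9 0 16.6 -1;0 0 0 91.9 0 16.6 -1"

```text
time: 7.88
eef_pos: [0.5999, 0.2335, 0.2834]
tcp_rot: [0.753, 0.658, 0.002, 0.002]
contact_force: [7.9, -2.2, -1.6]
opening: 0.319
finger_force: 41.4
```

>>> send_rows --rows "0 0 0 0 0 0 -1;0 0 0 0 0 0 -1;0 0 0 0 0 0 -1;0 0 0 0 0 0 -1"

```text
time: 8.38
eef_pos: [0.5998, 0.2331, 0.2836]
tcp_rot: [0.753, 0.658, 0.003, 0.002]
contact_force: [7.5, -1.8, -0.3]
opening: 0.321
finger_force: 41.4
```

```bash
python3 - <<'E'
from h import *
st()
d=look("scene",["slug0","pan"])
e=look("side",["slug0"])
cv2.imwrite("pics/c2.png",cv2.resize(np.hstack([d["color"][220:420,180:400],e["color"][180:380,250:470]]),(800,364),interpolation=cv2.INTER_CUBIC)[:,:,::-1])
E
```

```text
t 8.375 pos [0.5998 0.2331 0.2836] F [ 7.5 -1.8 -0.3] op 0.321 ff 41.43278181552887 q [ 2.140e-01  1.940e-01  1.632e+00 -1.000e-03  1.310e+00  3.480e-01]
[[0.133, 0.991, 0.006], [0.991, -0.133, 0.0], [0.001, 0.006, -1.0]]
scene slug0 0.65 [0.582  0.1999 0.029 ] px 306 317
scene slug0 0.61 [0.6083 0.1941 0.0262] px 295 320
scene slug0 0.57 [0.5641 0.1932 0.0292] px 312 312
scene slug0 0.54 [0.5992 0.1551 0.1491] px 289 271
scene pan 0.75 [0.5985 0.1558 0.1436] px 290 273
scene pan 0.53 [0.6557 0.1749 0.022 ] px 273 323
side slug0 0.57 [ 0.5503 -0.3398  0.1088] px 395 335
```

View pics/c2.png

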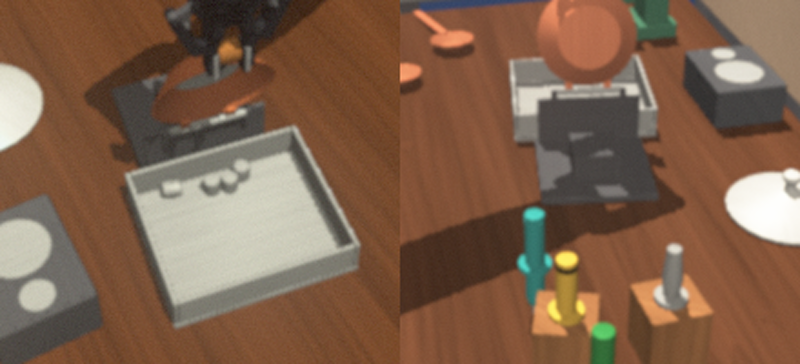

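All four slugs are in the tray: three in a group at about (230,180) and one at (170,187) in the crop. Now I'll lower the pan.

>>> send_rows --rows "0 0 0 -15.2 0 -5.9 -1;0 0 0 -34.9 0 -11.5 -1;0 0 0 -55.1 0 -15.2 -1;0 0 0 -75.5 0 -16.8 -1;0 0 0 -96 0 -16.4 -1;0 0 0 -116.3 0 -13.9 -1;0 0 0 -136.3 0 -9.4 -1;0 0 0 -155.8 0 -3 -1"

```text
time: 9.62
eef_pos: [0.5775, 0.0773, 0.2858]
tcp_rot: [0.753, 0.658, 0.001, 0.001]
contact_force: [4.0, -0.5, 2.6]
opening: 0.319
finger_force: 39.5
```

>>> send_rows --rows "0 0 0 -18.7 0 8.4 -1;0 0 0 -36.5 0 18.6 -1;0 0 0 -53.1 0 30.5 -1;0 0 0 -68.5 0 44 -1;0 0 0 -82.5 0 59 -1;0 0 0 -94.9 0 75.3 -1;0 0 0 -105.6 0 92.8 -1;0 0 0 -114.5 0 111.3 -1"

```text
time: 10.62
eef_pos: [0.5614, -0.0355, 0.1714]
tcp_rot: [0.753, 0.658, 0.0, -0.001]
contact_force: [4.5, 0.5, 0.2]
opening: 0.323
finger_force: 39.3
```

>>> send_rows --rows "0 0 0 -5.8 0 15.3 -1;0 0 0 -10.3 0 31.1 -1;0 0 0 -13.6 0 47.1 -1;0 0 0 -15.4 0 61.4 -1;0 0 0 -16 0 71.6 -1;0 0 0 -16.2 0 77.5 -1;0 0 0 -16.2 0 79.8 -1;0 0 0 -16.2 0 79.8 -1"

```text
time: 11.62
eef_pos: [0.5595, -0.051, 0.0997]
tcp_rot: [0.753, 0.658, -0.002, -0.002]
contact_force: [-14.9, 4.4, 33.0]
opening: 0.319
finger_force: 43.9
```

The pan is on its stop: the pads slipped about 5 mm on the knob, which explains the 33 N. I'll back off, then release.

>>> send_rows --rows "0 0 0 0 0 -4 -1;0 0 0 0 0 -5 -1;0 0 0 0 0 -5 0.2;0 0 0 0 0 -5 0.2;0 0 0 0 0 -5 0.2;0 0 0 0 0 -20 0.2;0 0 0 0 0 -60 0.5;0 0 0 0 0 -110 1"

```text
time: 12.62
eef_pos: [0.5588, -0.0513, 0.2041]
tcp_rot: [0.753, 0.658, -0.001, -0.001]
contact_force: [0.5, -0.4, 0.5]
opening: 0.937
finger_force: 0.0
```

```bash
python3 - <<'E'
from h import *
st()
d=ctrl.read_camera("wrist"); cv2.imwrite("pics/w3.png",d["color"][:,:,::-1])
E
```

```text
t 12.625 pos [ 0.5588 -0.0513  0.2041] F [ 0.5 -0.4  0.5] op 0.937 ff 0.0 q [-0.272  0.084  1.903 -0.     1.157 -0.138]
[[0.134, 0.991, -0.002], [0.991, -0.134, 0.0], [0.0, -0.002, -1.0]]
```

View pics/w3.png

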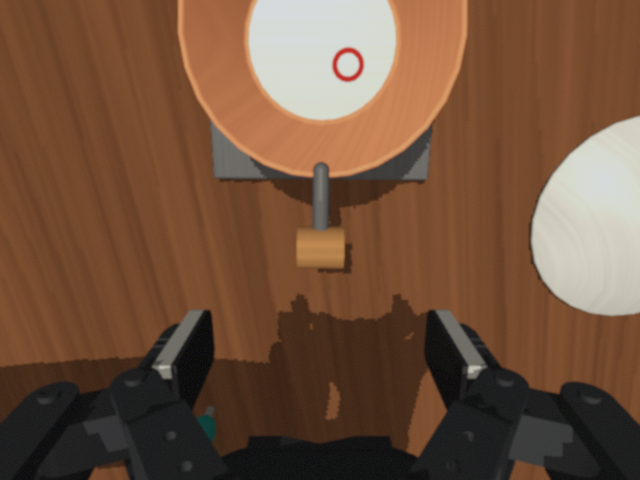

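The pan is empty and level, and the ring is visible at (348,64).

```bash
python3 - <<'E'
from h import *
d=ctrl.read_camera("wrist"); im=d["color"].astype(int)
m=(im[...,0]-np.maximum(im[...,1],im[...,2])>50)&(abs(im[...,1]-im[...,2])<35)
m[:30]=0;m[100:]=0;m[:,:310]=0;m[:,385:]=0
p=np.argwhere(m); c=(p.min(0)+p.max(0))/2; print(len(p),p.min(0),p.max(0),ray(d,c[1],c[0],.06))
k=ray(d,321,248,.092); a=np.radians(-7.7); x=np.array([np.cos(a),np.sin(a)]);y=np.array([-x[1],x[0]])
print("knob",k,"mark from knob",k[:2]+.016*x+.108*y)
E
```

```text
397 [ 49 322] [ 81 351] [0.59000492 0.05292674 0.06      ]
knob [ 0.56483453 -0.0575735   0.092     ] mark from knob [0.59516077 0.04730891]
```

>>> send_rows --rows "0 0 0 -10 -3 -40 0.6;0 0 0 -50 -13 -80 0.6;0 0 0 -100 -26 -106 0.6;0 0 0 -155 -40 -106 0.6;0 0 0 -210 -54 -106 0.6;0 0 0 -260 -67 -106 0.6;0 0 0 -297 -77 -106 0.6;0 0 0 -297 -77 -106 0.6"

```text
time: 13.72
eef_pos: [0.4422, -0.3375, 0.3095]
tcp_rot: [0.754, 0.657, -0.0, -0.0]
contact_force: [0.4, 1.0, -0.7]
opening: 0.802
finger_force: 0.0
```

```bash
python3 - <<'E'
from h import *
st()
look("wrist",["gauge","burnisher"],"w4")
E
```

```text
t 13.725 pos [ 0.4422 -0.3375  0.3095] F [ 0.4  1.  -0.7] op 0.802 ff 0.0 q [-0.834 -0.015  1.809 -0.     1.348 -0.696]
[[0.138, 0.99, -0.0], [0.99, -0.138, -0.0], [-0.0, -0.0, -1.0]]
wrist gauge 0.85 [ 0.4271 -0.2405  0.1516] px 277 88
wrist gauge 0.74 [ 0.4444 -0.3246  0.1317] px 320 202
wrist gauge 0.58 [ 0.452  -0.4255  0.1091] px 343 305
wrist burnisher 0.91 [ 0.5543 -0.3263  0.1089] px 453 180
```

View pics/w4.png

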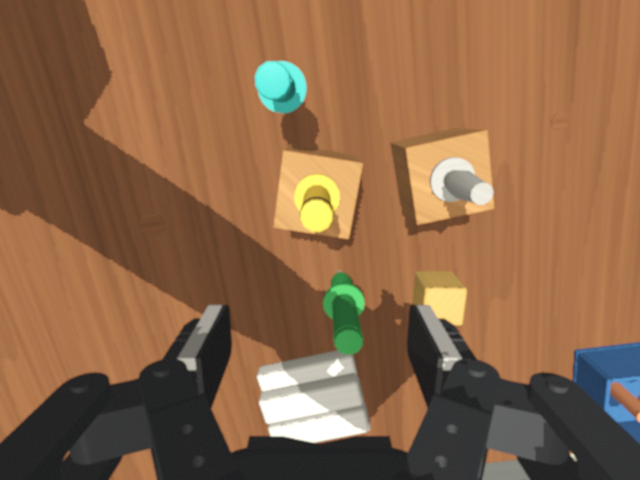

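The gauge is the yellow one with flange at (317,195) and top at (316,215), standing in an oak block. Turquoise (280,85) and green (345,315) are look-alikes, and the steel burnisher is at (460,183). An enlarged crop will confirm it.

```bash
python3 - <<'E'
from h import *
s=st()
d=ctrl.read_camera("wrist"); im=d["color"]
h=cv2.cvtColor(im,cv2.COLOR_RGB2HSV)
m=((h[...,0]>23)&(h[...,0]<35)&(h[...,1]>200)).astype(np.uint8)
m[:130]=0;m[260:]=0;m[:,:270]=0;m[:,370:]=0
p=np.argwhere(m); print(len(p),p.min(0),p.max(0))
cv2.imwrite("pics/c3.png",cv2.resize(im[130:260,250:390],(700,650)[::1],interpolation=cv2.INTER_CUBIC)[:600,:,::-1])
print("flange",ray(d,317,194,.086),"top",ray(d,316,215,.156), "cam",np.linalg.inv(np.array(d["extrinsics"]))[:3,3])
E
```

```text
t 13.875 pos [ 0.4436 -0.3348  0.3094] F [ 0.3 -0.2 -0.5] op 0.797 ff 0.0 q [-0.829 -0.016  1.81   0.     1.348 -0.695]
[[0.134, 0.991, 0.0], [0.991, -0.134, 0.0], [0.0, 0.0, -1.0]]Traceback (most recent call last):
  File "<stdin>", line 7, in <module>
    return umr_minimum(a, axis, None, out, keepdims, initial, where)
ValueError: zero-size array to reduction operation minimum which has no identity
```

```bash
python3 - <<'E'
from h import *
d=ctrl.read_camera("wrist"); im=d["color"]; i=im.astype(int)
print(im[215,316],im[195,330],im[170,300])
m=(i[...,0]-i[...,2]>90)&(i[...,0]-i[...,1]<60)
m[:150]=0;m[260:]=0;m[:,:270]=0;m[:,370:]=0
n,l,s,c=cv2.connectedComponentsWithStats(m.astype(np.uint8)); k=1+np.argmax(s[1:,4]); x,y,w,hh,a=s[k]; print(s[k],c[k])
fl=[(r,np.where(l[r]==k)[0][[0,-1]].tolist()) for r in range(y,y+hh,4)]; print(fl)
cv2.imwrite("pics/c3.png",cv2.resize(im[140:260,250:390],(700,600),interpolation=cv2.INTER_CUBIC)[:,:,::-1])
print("cam",np.linalg.inv(np.array(d["extrinsics"]))[:3,3])
for u,v,z in((317,194,.086),(316,215,.156)): print(ray(d,u,v,z))
print([proj(d,[.4436,-.3348,z]) for z in(.086,.156)])
E
```

```text
[255 255 116] [255 255 115] [239 185 117]
[ 270  150   94  110 8021] [310.0827827  203.97307069]
[(150, [270, 286]), (154, [270, 292]), (158, [270, 316]), (162, [270, 339]), (166, [270, 362]), (170, [270, 363]), (174, [270, 361]), (178, [270, 360]), (182, [270, 358]), (186, [270, 358]), (190, [270, 357]), (194, [270, 356]), (198, [270, 355]), (202, [270, 355]), (206, [270, 354]), (210, [270, 353]), (214, [270, 352]), (218, [270, 352]), (222, [270, 351]), (226, [270, 350]), (230, [270, 349]), (234, [270, 348]), (238, [270, 348]), (242, [270, 346]), (246, [271, 320]), (250, [271, 344]), (254, [273, 346]), (258, [278, 347])]
cam [ 0.4534654  -0.25857634  0.43099128]
[ 0.44320833 -0.32280588  0.086     ]
[ 0.44255575 -0.32473221  0.156     ]
[(np.float64(319.225930537067), np.float64(207.12660148712956)), (np.float64(319.2963088046952), np.float64(228.24963019676116))]
```

View pics/c3.png

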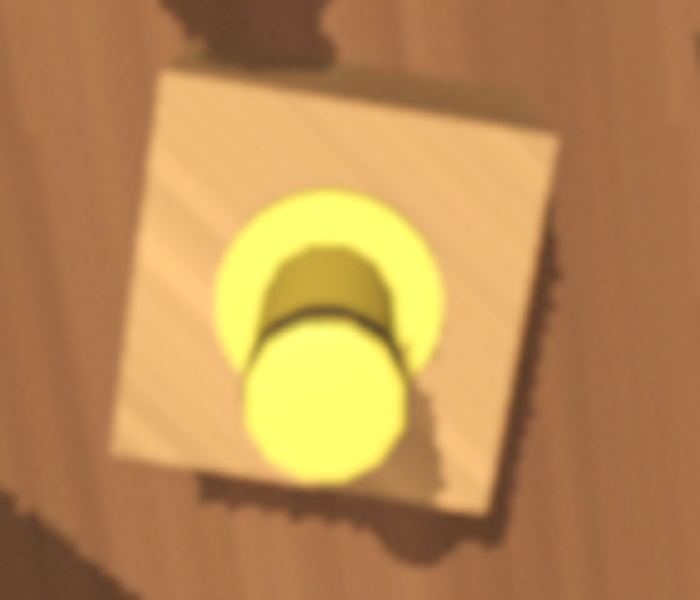

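The crop confirms it: yellow round grip (top at 315,220), yellow flange (316,201), in the oak block. I'll descend on it.

>>> send_rows --rows "0 0 0 3 -2 40 0.3;0 0 0 6 -3 80 0.3;0 0 0 6 -3 115 0.3;0 0 0 6 -3 140 0.3;0 0 0 6 -3 160 0.3;0 0 0 6 -3 175 0.3;0 0 0 6 -3 181 0.3;0 0 0 6 -3 181 0.3"

```text
time: 14.98
eef_pos: [0.4415, -0.3289, 0.1284]
tcp_rot: [0.753, 0.658, -0.0, 0.0]
contact_force: [-0.0, -0.3, -0.4]
opening: 0.649
finger_force: 0.0
```

>>> send_rows --rows "0 0 0 0 0 0 -1;0 0 0 0 0 0 -1;0 0 0 0 0 0 -1;0 0 0 0 0 0 -1;0 0 0 0 0 0 -1" --grip_force 60

```text
time: 15.6
eef_pos: [0.4416, -0.3295, 0.1294]
tcp_rot: [0.753, 0.658, -0.0, 0.001]
contact_force: [-1.3, -0.0, 5.2]
opening: 0.27
finger_force: 58.6
```

```bash
python3 -c "
from h import *
st()"
```

```text
t 15.6 pos [ 0.4416 -0.3295  0.1294] F [-1.3 -0.   5.2] op 0.27 ff 58.56411159038544 q [-0.825  0.152  1.978 -0.     1.01  -0.691]
[[0.134, 0.991, 0.001], [0.991, -0.134, -0.001], [-0.001, 0.001, -1.0]]
```

>>> send_rows --rows "0 0 0 0 0 -15 -1;0 0 0 0 0 -45 -1;0 0 0 0 0 -80 -1;0 0 0 0 0 -120 -1;0 0 0 0 0 -155 -1;0 0 0 0 0 -180 -1;0 0 0 20 5 -185 -1;0 0 0 60 14 -185 -1"

```text
time: 16.6
eef_pos: [0.4631, -0.2705, 0.3127]
tcp_rot: [0.754, 0.657, 0.0, -0.001]
contact_force: [-0.1, -0.4, -2.8]
opening: 0.267
finger_force: 59.2
```

>>> send_rows --rows "0 0 0 45 11 0 -1;0 0 0 90 22 0 -1;0 0 0 140 34 0 -1;0 0 0 190 46 0 -1;0 0 0 240 58 0 -1;0 0 0 285 69 0 -1;0 0 0 315 77 0 -1;0 0 0 335 81 0 -1"

```text
time: 17.6
eef_pos: [0.5875, 0.0523, 0.3114]
tcp_rot: [0.752, 0.659, -0.001, -0.001]
contact_force: [0.4, -0.6, -1.0]
opening: 0.266
finger_force: 59.2
```

>>> send_rows --rows "0 0 0 4 1 0 -1;0 0 0 4 1 0 -1;0 0 0 4 1 0 -1"

```text
time: 17.98
eef_pos: [0.5896, 0.0525, 0.3133]
tcp_rot: [0.753, 0.658, -0.0, 0.0]
contact_force: [-0.9, -0.1, -2.6]
opening: 0.263
finger_force: 59.2
```

```bash
python3 - <<'E'
from h import *
s=st()
M=R.from_quat(s["tcp_rot"]).as_matrix()
d=ctrl.read_camera("scene");e=ctrl.read_camera("side"); w=ctrl.read_camera("wrist")
cv2.imwrite("pics/c4.png",np.hstack([cv2.resize(d["color"][160:310,220:340],(260,325)),cv2.resize(e["color"][150:300,300:420],(260,325)),cv2.resize(w["color"],(280,325))])[:,:,::-1])
print(M.T@(np.array([.590,.0534,.2])-s["eef_pos"])*1000)
g=s["eef_pos"]-np.array([0,0,.0494+.075]); print("tip est",g,"px",proj(d,g),proj(e,g),proj(w,g)); m=[.590,.0534,.06]; print("mark",proj(d,m),proj(e,m),proj(w,m))
E
```

```text
t 17.975 pos [0.5896 0.0525 0.3133] F [-0.9 -0.1 -2.6] op 0.263 ff 59.19420897960663 q [-0.082  0.064  1.721 -0.     1.357  0.053]
[[0.135, 0.991, -0.0], [0.991, -0.135, -0.0], [-0.0, -0.0, -1.0]]
[  0.99751011   0.26483243 113.28293695]
tip est [0.58962502 0.05248433 0.18888332] px (np.float64(272.6666695641036), np.float64(228.81417788644063)) (np.float64(363.59286559751865), np.float64(212.82463954938618)) (np.float64(319.3943696637509), np.float64(239.66286179253223))
mark (np.float64(275.3043859960774), np.float64(268.3698970666808)) (np.float64(362.34126784931465), np.float64(255.49026577359615)) (np.float64(319.495383264109), np.float64(198.96181978873224))
```

View pics/c4.png

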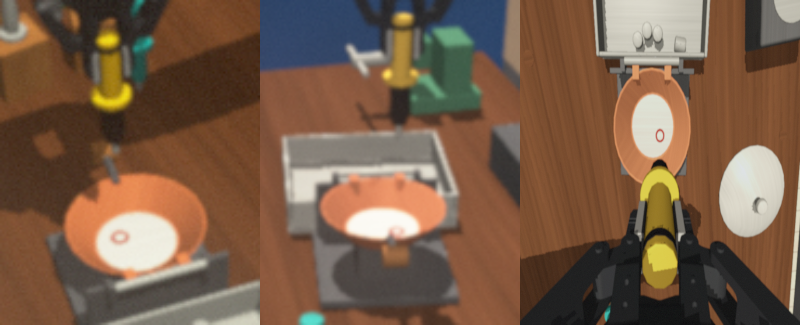

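Gauge held upright; tip and ring line up with predictions in all three views. Descending.

>>> send_rows --rows "0 0 0 1 0 30 -1;0 0 0 1 0 65 -1;0 0 0 1 0 95 -1;0 0 0 1 0 113 -1;0 0 0 1 0 121 -1;0 0 0 1 0 124 -1;0 0 0 1 0 124 -1;0 0 0 1 0 124 -1"

```text
time: 19.12
eef_pos: [0.5906, 0.0545, 0.1906]
tcp_rot: [0.753, 0.658, 0.001, 0.001]
contact_force: [0.6, -0.2, -1.9]
opening: 0.266
finger_force: 59.3
```

>>> send_rows --rows "0 0 0 0 0 2 -1;0 0 0 0 0 4 -1;0 0 0 0 0 6 -1;0 0 0 0 0 7 -1;0 0 0 0 0 7 -1;0 0 0 0 0 7 -1"

```text
time: 19.88
eef_pos: [0.5901, 0.0545, 0.1826]
tcp_rot: [0.753, 0.658, 0.0, 0.0]
contact_force: [-0.8, -0.1, 0.9]
opening: 0.268
finger_force: 59.3
```

>>> send_rows --rows "0 0 0 0 0 1 -1;0 0 0 0 0 2 -1;0 0 0 0 0 3 -1;0 0 0 0 0 3 -1;0 0 0 0 0 3 -1;0 0 0 0 0 3 -1;0 0 0 0 0 3 -1;0 0 0 0 0 3 -1"

```text
time: 20.88
eef_pos: [0.5901, 0.0545, 0.1794]
tcp_rot: [0.753, 0.658, 0.0, 0.0]
contact_force: [-0.3, 0.7, 1.0]
opening: 0.266
finger_force: 59.5
```

```bash
python3 - <<'E'
from h import *
F=[];P=[]
for i in range(8):
    w=ctrl.read_camera("wrist" if i%2 else "scene"); s=ctrl.get_state(); F.append(s["contact_force"]);P.append(s["eef_pos"])
    if i==6:
        e=ctrl.read_camera("side"); cv2.imwrite("pics/c5.png",np.hstack([cv2.resize(w["color"][180:300,220:340],(400,400)),cv2.resize(e["color"][170:290,300:420],(400,400))])[:,:,::-1])
print(np.mean(F,0),np.std(F,0),np.mean(P,0),np.std(P,0))
E
```

```text
[-0.27469858  0.21574483  1.3948375 ] [0.50106175 0.39128901 0.36198783] [0.59004402 0.05448037 0.17937289] [1.36938368e-05 1.20795221e-05 1.64187875e-05]
```

```bash
python3 -c "
from h import *
print(ctrl.sign_off())"
```

```text
the job is handed in; nothing more can be done
None
```

I handed the job in at about 21 s: all four slugs were in the tray after the tip, the pan is back level, and the gauge is held upright in the red ring, its spring tip about 5 mm in (about 3.6 N); sign-off returned no verdict.

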